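Send the cup down the serving slide past its spring stop

TASK

Press the red spring plate of the serving slide down with the fingertips and, while holding it down, push the tray with the espresso cup forward past the stop pin, all the way to the end of the slide. Then take the fingers away so that the stop springs back up behind the tray's front bar. Only press and push: do not lift the tray or the cup, keep the cup standing on the tray, and leave the other things alone.

Things in the scene. Friction and masses are not known exactly. Their poses are not given: they have to be found in the camera images.
- slide_base: Fixed slide: two dark wooden rails on a steel plate, 240 x 114 mm. Origin: centre of its underside; x = push direction. Rail tops 24 mm above the origin, between them a channel 60 mm wide (y -30 to 30 mm). Guide walls (y +-51 to +-57 mm) rise to 35 mm. A cross bar, the end stop, closes the far end: near face at x = 108 mm, top at 38 mm. The near end is open.
- stop (a joint): Plunger in the channel: red plate 50 mm wide (slide_base x -116 to 76 mm, top 20 mm above its origin when up) with a steel pin on its far end (x 64 to 76 mm, 26 mm wide, 10 mm tall) in front of the tray. 0 = up, 0.010 m = fully down (all of it sinks level). Spring: 2.1 N at first, 6.3 N fully down; it rises when released. The tray's front bar passes the pin only with the stop over 6 mm down.
- stop_pad (a point): Point on top of the red plate, on its centre line, in the ribbed free stretch behind the tray (slide_base x = -82 mm); it sinks with the plate. The free stretch reaches from x = -116 mm to the tray's back. The plate runs on below the tray, so a fingertip can stay on it while it pushes the tray forward.
- sled: Loose tray, 110 mm along x, 98 mm wide, about 0.3 kg, on the rails, 2 mm side play; origin: centre of its underside, x forward. Hollow below; front steel bar (x 45 to 55 mm, bottom z = 0), blue back wall (outer face x = -55 mm, z 1 to 28 mm), deck top z = 17 mm. Starts at slide_base x = about 0, 9 mm short of the pin; at the end stop x = 53 mm. From x = 31 mm the pin can rise behind the front bar.
- sled_back (a point): Middle of the top edge of the tray's blue back wall, on its outer face (28 mm above the tray's origin): push forward on this wall, anywhere below this edge.
- cup: Espresso cup, pale grey outside and dark blue inside, 58 mm across, 87 mm with its handle, 55 mm tall, loose on the tray's deck 16 to 20 mm forward of the tray's middle, handle to one side; origin at the centre of its underside, z up. Its top is 96 mm above the worktop.
- biscuit_bar: Wrapped biscuit bar, 52 x 150 x 16 mm, lying beside the slide (left). Origin at the centre of its underside. Leave alone.
- shot_glass: Small shot glass, 47 mm across, 58 mm tall, beside the slide (right). Origin at the centre of its underside. Leave alone.
- milk_pitcher: Steel milk pitcher, 66 x 91 x 98 mm, farther to the right. Origin at the centre of its underside. Leave alone.
- sugar_jar: Sugar jar, 59 mm across, 95 mm tall, farther to the right. Origin at the centre of its underside. Leave alone.
Mind the look-alikes: they are no part of the job. What is shaped like the cup but pink is not meant.

How it is judged:
On the way, in this order (a step that is already met when the one before it is completed fails the run):
1. the red plate is pressed down (more than 7 mm) while the tray still stands behind the pin (value of joint stop above 0.007 m and x of sled in the frame of slide_base below 0.012 m), for 0.1 s.
2. with the plate still held down (more than 6.5 mm), the tray's front bar slides over the pin (value of joint stop above 0.0065 m and x of sled in the frame of slide_base between 0.015 and 0.033 m), for 0.02 s.
At the end, for the whole second after the job is handed in: The tray lies flat on the rails within 8 mm of the end stop, the spring stop is up again (within 2 mm), the cup stands upright on the tray, and all is at rest (x of sled in the frame of slide_base above 0.045 m and z of sled in the frame of slide_base below 0.027 m and angle between sled's own z axis and vertical below 0.06 rad and value of joint stop below 0.002 m and angle between cup's own z axis and vertical below 0.1 rad and z of cup in the frame of sled between 0.013 and 0.022 m and linear speed of each of sled, cup below 0.02 m/s); the robot touches nothing.
It fails at once if the tray is lifted (more than 8 mm) or tipped (z of sled in the frame of slide_base above 0.032 m or angle between sled's own z axis and vertical above 0.2 rad).
It fails at once if the cup is lifted off the tray or tipped (z of cup in the frame of sled above 0.027 m or angle between cup's own z axis and vertical above 0.35 rad).
It fails at once if one of the other things is moved (more than 20 mm) (distance of any of biscuit_bar, shot_glass, milk_pitcher, sugar_jar from where it was at the start of the episode above 0.02 m).
It also fails if it takes over 35 s, if anything falls off the work surface, if the arm or the gripper's body presses on something with over 40 N, if the wrist force passes 120 N, or if a joint passes its speed limit or range.

ROBOT

A 6-joint arm with a two-finger parallel gripper is mounted at the origin on a cart in front of the work surface, level with it; the furniture and walls round the work are solid. World frame = base frame: x ahead of the robot, y to its left, z up, the work surface at z = 0. Lengths are in m, angles in rad, forces in N, time in s.
With the tool pointing down it reaches from about 0.4 to 0.825 m from the base axis. Payload 7 kg.
Tool frame: the origin (TCP) lies midway between the tips of the shut fingers; the grasp point (between the pads) lies 19 mm behind it; z points along the fingers, y is the line along which they close (so a half turn about z gives the same grasp; the last joint's range is limited). The gripper opens to 88 mm and grips with 3 to 60 N. Pads are 19 mm wide; open, the fingers measure 130 mm over their backs; the gripper's body (78 mm by 193 mm) begins 47 mm behind the grasp point.
Start: joints at [1.446, 0.359, 0.012, 0, -1.224, -0.288], TCP at [0.271, 0.618, 0.189] pointing down, gripper open.
Joint ranges: [-3.07, 3.07], [-1.43, 2.12], [-1.02, 1.25], [-3.03, 1.67], [-3.05, -0], [-3.03, 3.03]. Speed limits (rad/s): [2.39, 2.39, 3.01, 3.14, 3.14, 3.14].

INTERFACE

Orientations are given as [roll, pitch, yaw] about the fixed x, y, z axes, in that order (R = Rz(yaw) Ry(pitch) Rx(roll)).
In Python, from station import get_state, grab_frame, calibration, job_done, boxes_of, regions_of, spot_point gives the robot as it stands. The module is installed in compiled form; this text tells all that it offers.
- The arm moves only by the tool arm_command, never from a script. Its argument "commands" is a list of rows, each an object of numbers: "tx", "ty", "tz": the shift along the tool's x, y, z each as a share of 25 cm, from -1 to 1; "twist": the turn about the tool's z as a share of 180 degrees, from -1 to 1. A call has exactly 8 rows; each row is the pose to reach, as a shift and turn from the pose commanded when the call began, along the tool's axes at that moment, turning the shorter way round; what a row does not reach only later rows make up. A row lasts 1/12 s, in which the tool goes at most 41.7 mm and 7.16 degrees, less where a joint would pass 70% of its speed; a pose out of reach is approached as far as the arm can. A call with a number of a shift or a turn outside -1 to 1 is refused whole. A call with a gripper value outside its range is refused whole. "claw" is the opening, from 0 (shut) to 1 (fully open), set as the call begins (left out, the last holds). The fingers move at their own pace and stop on an object; "grip_force" is the grip in N (left out, the last holds). Time passes only in rows, so rows that repeat a pose let the fingers close, or fill a call up. It gives the time, the measured TCP pose, the force, the opening and the grip force at its end, in the units of the state.
- get_state(): the state, without advancing time (a new reading comes with each control period).
- grab_frame(name): name is "scene" or "top"; returns the picture (400x640x3 uint8, red, green, blue); there is no depth.
- calibration(name): a dict with "camera_matrix" (3x3 intrinsics, pixels), "k1" (the pictures are not rectified: a ray, as slopes to the right and down, at radius r is drawn at 1 + k1 r^2 times it, then the intrinsics apply), "extrinsics" (4x4, takes a point from camera to world coordinates). Camera axes: x right, y down, z forward; pixel columns grow to the right and rows downward; lengths in m; the calibration is good to about 2 mm. A picture is of the moment at which its call begins. calibration takes no time and is no camera call.
- job_done(): hands the job in; it is judged then, once.
Trained networks look in the newest picture that a camera, given by its name, has taken for a name from the list of things; names that differ only in an ending like _2 or _b are one class to them, and where a whole thing is asked for, a point or a joint stands for the part that bears it (a point fixed in the world has none). Each returns a list of dicts, best first, with "score" (0 to 1); they miss things now and then, are a little off and sometimes report something else, mostly with a low value. They report only what shows in the picture. A call takes as long as a camera call. They do not tell look-alikes from the thing itself.
- boxes_of(query, camera): "rect" ([left, top, right, bottom] in pixels, round what is visible of it).
- regions_of(query, camera): "region" (400x640 bool, what is visible of it) and "rect" ([left, top, right, bottom] in pixels, round what is visible of it).
- spot_point(query, camera): "uv" ([column, row] in pixels: a listed point, or the origin of a listed thing).
The state is a dict: "t": time; "q": joint angles; "qd": joint speeds; "joint_efforts": joint torques, N m; "eef_pos": TCP position; "ee_rot": TCP orientation; "force": force on the tool from outside, world axes, zero at the start; "moment": the same for the moment, N m; "width": finger opening in m; "gripper_force": force on a finger pad.
Only numpy, scipy, OpenCV 4.12 (cv2) and the standard library are available. Lean on these libraries where they do the work, as an engineer would, in place of code of your own. Each camera call takes 0.05 s, during which the arm holds its last target. There are 200 camera calls.

## Working session

There is one attempt and no reset: what is moved stays moved. The work goes in short steps, Python scripts to look and compute and a tool call to move; the robot and the scene stay as the last step left them, time stands still between calls to the robot, and variables do not carry over. Pictures are saved under pics/ and viewed, at most 10 in all, crops included, and the job is handed in when it is done.

Besides the shell and the picture viewer there is one more tool, called after "Request:" by a JSON object that holds its "fn" and its "kwargs", one argument or row to a line. arm_command: Moves the arm, as the interface text tells. Shift numbers are shares of 25 cm and turn numbers shares of 180 degrees, none past 1 either way. Its arguments: {"type":"object","properties":{"commands":{"type":"array"},"claw":{"type":"number"},"grip_force":{"type":"number"}},"required":["commands"]}

```bash
mkdir -p pics
cat > h.py <<'E'
import numpy as np, cv2
from station import *
def ray(cam,uv):
    c=calibration(cam);K=np.array(c["camera_matrix"]);T=np.array(c["extrinsics"])
    d=np.array([(uv[0]-K[0,2])/K[0,0],(uv[1]-K[1,2])/K[1,1]]);s=d.copy()
    for _ in range(20): s=d/(1+c["k1"]*(s@s))
    return T[:3,3],T[:3,:3]@np.array([s[0],s[1],1])
def at_z(cam,uv,z):
    o,r=ray(cam,uv);return o+r*(z-o[2])/r[2]
def proj(cam,p):
    c=calibration(cam);K=np.array(c["camera_matrix"]);T=np.array(c["extrinsics"])
    q=T[:3,:3].T@(np.array(p)-T[:3,3]);s=q[:2]/q[2];s=s*(1+c["k1"]*(s@s))
    return np.array([K[0,0]*s[0]+K[0,2],K[1,1]*s[1]+K[1,2]])
def save(cam,name,crop=None,k=1):
    f=grab_frame(cam)
    if crop: f=f[crop[1]:crop[3],crop[0]:crop[2]]
    cv2.imwrite("pics/"+name,cv2.resize(f[...,::-1],None,fx=k,fy=k,interpolation=cv2.INTER_CUBIC))
E
python3 - <<'E'
from h import *
np.set_printoptions(precision=4,suppress=True)
save("scene","s1.png");save("top","t1.png")
for cam in("top","scene"):
    print(cam,np.array(calibration(cam)["extrinsics"])[:3,3])
    for n,z in(("stop_pad",.020),("sled_back",.052),("cup",.041),("slide_base",0),("sled",.024),("biscuit_bar",0),("shot_glass",0)):
        for d in spot_point(n,cam)[:2]: print(n,d["score"],np.round(d["uv"],1),at_z(cam,d["uv"],z))
s=get_state();print(s)
E
```

```text
top [0.1227 0.1168 1.3502]
stop_pad 0.59 [318.8 238.8] [ 0.445  -0.0345  0.02  ]
sled_back 0.7 [311.2 227.9] [ 0.4777 -0.0226  0.052 ]
sled_back 0.53 [302.3 223.9] [ 0.4999 -0.0022  0.052 ]
cup 0.84 [301.3 211.2] [ 0.5426 -0.0158  0.041 ]
cup 0.55 [357.8 202.7] [ 0.501  -0.1905  0.041 ]
slide_base 0.66 [304.3 223.4] [ 0.5141 -0.0135  0.    ]
sled 0.85 [302.6 219.8] [ 0.5201 -0.0107  0.024 ]
biscuit_bar 0.61 [272.5 256. ] [0.4539 0.1171 0.    ]
shot_glass 0.46 [314.6 189.7] [ 0.6081 -0.0878  0.    ]
scene [-0.3862 -0.9876  0.741 ]
stop_pad 0.59 [284.2 228.5] [ 0.4239 -0.0363  0.02  ]
sled_back 0.89 [291.3 212.6] [ 0.4669 -0.0234  0.052 ]
cup 0.76 [305.5 205.2] [ 0.5443 -0.0053  0.041 ]
cup 0.6 [349.7 240.7] [ 0.4766 -0.2484  0.041 ]
slide_base 0.66 [299.7 218.5] [0.5222 0.0004 0.    ]
sled 0.84 [297.9 210.5] [0.5252 0.0105 0.024 ]
sled 0.58 [340.5 219.7] [ 0.5709 -0.1298  0.024 ]
biscuit_bar 0.91 [259.4 213.5] [0.4574 0.1223 0.    ]
biscuit_bar 0.64 [283.3 227.6] [ 0.4483 -0.0037  0.    ]
shot_glass 0.69 [298.2 218.4] [0.5194 0.0044 0.    ]
shot_glass 0.65 [374.1 262.4] [ 0.4868 -0.3276  0.    ]
{'t': 0.8, 'q': array([ 1.4461,  0.3586,  0.0119, -0.    , -1.2241, -0.2881]), 'qd': array([ 0.0014,  0.0014, -0.0014, -0.0004, -0.0005, -0.0026]), 'joint_efforts': array([ -0.0003, -58.2291,  29.3262,   7.0014,   0.0123,  -0.    ]), 'eef_pos': array([0.2708, 0.6183, 0.1895]), 'ee_rot': array([-3.1416,  0.    , -0.4128]), 'force': array([ 0.0628, -0.927 ,  0.1757]), 'moment': array([-0.0151,  0.0602,  0.0277]), 'gripper_force': 0.0, 'width': 0.0874574972617065}
```

```bash
python3 -c "
import cv2
a=cv2.imread('pics/t1.png')[150:290,220:400];b=cv2.imread('pics/s1.png')[150:290,220:400]
cv2.imwrite('pics/c1.png',cv2.resize(a,None,fx=4.2,fy=4.2,interpolation=2));cv2.imwrite('pics/c2.png',cv2.resize(b,None,fx=4.2,fy=4.2,interpolation=2))"
```

```text
(no output)
```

View pics/c1.png

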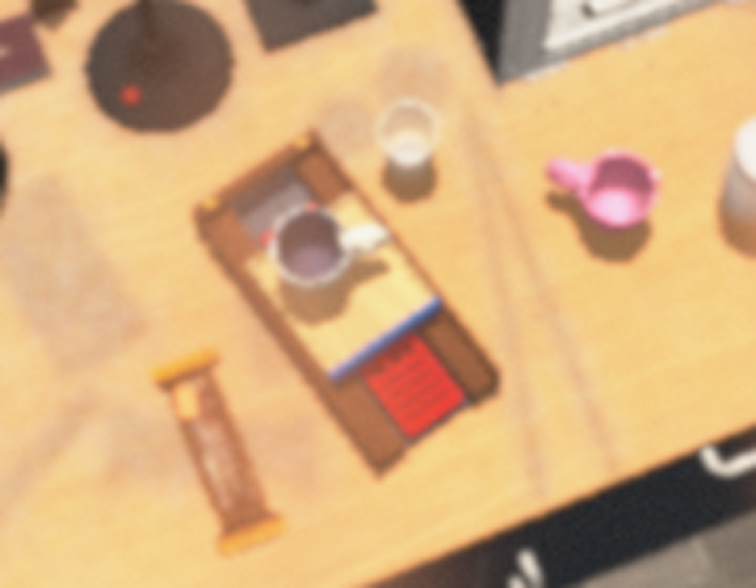

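View pics/c2.png

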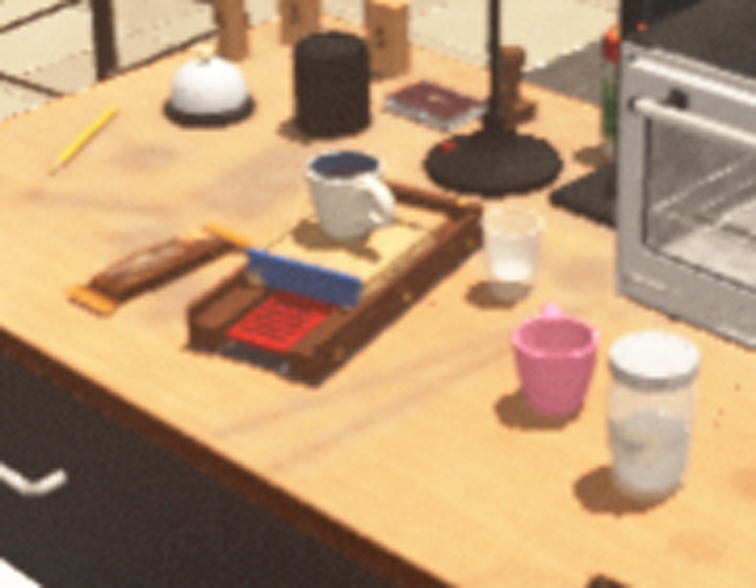

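View pics/s1.png

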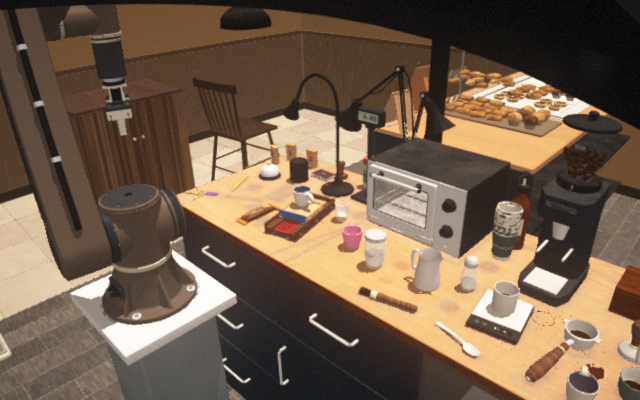

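The pale-grey cup is at top pixel (294,208) on the tray. The pink look-alike is at (366,195), off the slide, so it is not the target. The red plate is at about (318,242), the blue wall at about (312,231), and the push direction is up and left in the top view. Next I'll fit the slide's pose.

```bash
cat > fit.py <<'E'
from h import *
from scipy.optimize import least_squares
np.set_printoptions(precision=4,suppress=True)
def c(x,y): return (220+(x+.5)/4.2-.5,150+(y+.5)/4.2-.5)
# slide corners and red plate corners, frame of slide_base
obs=[("top",c(198,213),(.120,.057,.035)),("top",c(315,133),(.120,-.057,.035)),
("top",c(380,475),(-.120,.057,.0)),("top",c(408,440),(-.116,.025,.02)),("top",c(465,393),(-.116,-.025,.02)),
("scene",c(318,384),(-.120,-.057,0)),("scene",c(190,350),(-.120,.057,0)),("scene",c(228,335),(-.116,.025,.02)),("scene",c(296,353),(-.116,-.025,.02)),("scene",c(482,207),(.120,-.057,.035))]
def W(p,q):
    a=p[2];return np.array([p[0]+np.cos(a)*q[0]-np.sin(a)*q[1],p[1]+np.sin(a)*q[0]+np.cos(a)*q[1],q[2]])
f=lambda p:np.concatenate([proj(k,W(p,q))-uv for k,uv,q in obs])
r=least_squares(f,[.52,-.01,.5],loss="soft_l1",f_scale=1)
P=r.x
if __name__=="__main__":
    print(P,np.degrees(P[2]));print(f(P).reshape(-1,2))
    for q in((-.082,0,.02),(-.055,0,.052),(-.116,0,.02),(.053,0,.05),(.12,0,.04)):print(q,W(P,q))
    print("lamp base",at_z("top",c(158,65),.01), "glass",at_z("top",c(408,165),0),"biscuit",at_z("top",c(185,366),.016),at_z("top",c(250,535),.016))
    # blue wall and pad direct
    for uv in(c(333,376),c(440,302)):print("wall",at_z("top",uv,.052))
E
python3 fit.py
```

```text
[ 0.5199 -0.0093  0.2484] 14.230541505274982
[[-1.5917 -0.1842]
 [-0.1625 -1.019 ]
 [ 0.3181 -0.0221]
 [ 1.2385 -0.2674]
 [ 0.6355  1.41  ]
 [ 0.9492  0.8753]
 [-0.4085 -0.3835]
 [-0.4281 -0.6193]
 [-2.5924 -0.8873]
 [ 0.7091 -0.4041]]
(-0.082, 0, 0.02) [ 0.4404 -0.0295  0.02  ]
(-0.055, 0, 0.052) [ 0.4666 -0.0228  0.052 ]
(-0.116, 0, 0.02) [ 0.4075 -0.0378  0.02  ]
(0.053, 0, 0.05) [0.5713 0.0037 0.05  ]
(0.12, 0, 0.04) [0.6362 0.0202 0.04  ]
lamp base [0.7579 0.0562 0.01  ] glass [ 0.608  -0.0955  0.    ] biscuit [0.5175 0.1211 0.016 ] [0.3821 0.1212 0.016 ]
wall [0.4592 0.0252 0.052 ]
wall [ 0.4811 -0.0677  0.052 ]
```

Request:
{"fn": "arm_command", "kwargs": {
  "commands": [
    {"tx": 0.06, "ty": 0.08, "twist": 0},
    {"tx": 0.16, "ty": 0.2},
    {"tx": 0.26, "ty": 0.33},
    {"tx": 0.36, "ty": 0.45},
    {"tx": 0.46, "ty": 0.58},
    {"tx": 0.56, "ty": 0.7},
    {"tx": 0.66, "ty": 0.83},
    {"tx": 0.7, "ty": 0.88}
  ],
  "claw": 0
}}

```text
invalid input
```

Request:
{"fn": "arm_command", "kwargs": {
  "commands": [
    {"tx": 0.06, "ty": 0.08, "twist": 0},
    {"tx": 0.16, "ty": 0.2},
    {"tx": 0.26, "ty": 0.33},
    {"tx": 0.36, "ty": 0.45},
    {"tx": 0.46, "ty": 0.58},
    {"tx": 0.56, "ty": 0.7},
    {"tx": 0.66, "ty": 0.83},
    {"tx": 0.7, "ty": 0.88}
  ]
}}

```text
invalid input
```

Request:
{"fn": "arm_command", "kwargs": {
  "commands": [
    {"twist": -0.03},
    {"twist": -0.06},
    {"twist": -0.09},
    {"twist": -0.12},
    {"twist": -0.15},
    {"twist": -0.18},
    {"twist": -0.2},
    {"twist": -0.21}
  ]
}}

```text
invalid input
```

Request:
{"fn": "arm_command", "kwargs": {
  "commands": [
    {"tx": 0.06, "ty": 0.08, "tz": 0, "twist": 0},
    {"tx": 0.16, "ty": 0.2, "tz": 0, "twist": 0},
    {"tx": 0.26, "ty": 0.33, "tz": 0, "twist": 0},
    {"tx": 0.36, "ty": 0.45, "tz": 0, "twist": 0},
    {"tx": 0.46, "ty": 0.58, "tz": 0, "twist": 0},
    {"tx": 0.56, "ty": 0.7, "tz": 0, "twist": 0},
    {"tx": 0.66, "ty": 0.83, "tz": 0, "twist": 0},
    {"tx": 0.7, "ty": 0.88, "tz": 0, "twist": 0}
  ],
  "claw": 0
}}

```text
t: 1.47
eef_pos: [0.3429, 0.3424, 0.1898]
ee_rot: [-3.142, 0.0, -0.414]
force: [-0.3, -0.0, -1.3]
width: 0.0393
gripper_force: 0.0
```

Request:
{"fn": "arm_command", "kwargs": {
  "commands": [
    {"tx": 0.06, "ty": 0.08, "tz": 0, "twist": 0},
    {"tx": 0.16, "ty": 0.2, "tz": 0, "twist": 0},
    {"tx": 0.26, "ty": 0.33, "tz": 0, "twist": 0},
    {"tx": 0.36, "ty": 0.45, "tz": 0, "twist": 0},
    {"tx": 0.46, "ty": 0.58, "tz": 0, "twist": 0},
    {"tx": 0.56, "ty": 0.7, "tz": 0, "twist": 0},
    {"tx": 0.66, "ty": 0.83, "tz": 0, "twist": 0},
    {"tx": 0.7, "ty": 0.88, "tz": 0, "twist": 0}
  ]
}}

```text
t: 2.13
eef_pos: [0.4149, 0.0714, 0.1898]
ee_rot: [-3.141, -0.0, -0.414]
force: [-0.0, -1.0, -0.1]
width: 0.0003
gripper_force: 0.0
```

Request:
{"fn": "arm_command", "kwargs": {
  "commands": [
    {"tx": 0, "ty": 0, "tz": 0, "twist": -0.03},
    {"tx": 0, "ty": 0, "tz": 0, "twist": -0.06},
    {"tx": 0, "ty": 0, "tz": 0, "twist": -0.09},
    {"tx": 0, "ty": 0, "tz": 0, "twist": -0.12},
    {"tx": 0, "ty": 0, "tz": 0, "twist": -0.15},
    {"tx": 0, "ty": 0, "tz": 0, "twist": -0.18},
    {"tx": 0, "ty": 0, "tz": 0, "twist": -0.21},
    {"tx": 0, "ty": 0, "tz": 0, "twist": -0.21}
  ]
}}

```text
t: 2.8
eef_pos: [0.415, 0.0749, 0.1896]
ee_rot: [-3.141, -0.0, 0.251]
force: [0.1, 0.5, -0.4]
width: 0.0002
gripper_force: 0.0
```

```bash
cat > go.py <<'E'
from fit import *
def rel(x,y,z):
    s=get_state();w=W(P,(x,y,z))-s["eef_pos"];a=s["ee_rot"][2]
    print("t",s["t"],"pos",s["eef_pos"],"q",s["q"],"yaw err deg",np.degrees(P[2]-a))
    print("shares",np.array([np.cos(a)*w[0]+np.sin(a)*w[1],np.sin(a)*w[0]-np.cos(a)*w[1],-w[2]])/.25)
if __name__=="__main__": rel(-.080,0,.09)
E
python3 go.py
```

```text
t 2.8 pos [0.415  0.0749 0.1896] q [ 0.6507 -0.0762 -0.5076  0.     -1.1389  1.1712] yaw err deg -0.15878903709115919
shares [0.0029 0.4296 0.3986]
```

Request:
{"fn": "arm_command", "kwargs": {
  "commands": [
    {"tx": 0, "ty": 0.08, "tz": 0.02, "twist": 0},
    {"tx": 0, "ty": 0.2, "tz": 0.08, "twist": 0},
    {"tx": 0, "ty": 0.32, "tz": 0.16, "twist": 0},
    {"tx": 0, "ty": 0.4, "tz": 0.26, "twist": 0},
    {"tx": 0, "ty": 0.43, "tz": 0.36, "twist": 0},
    {"tx": 0, "ty": 0.43, "tz": 0.44, "twist": 0},
    {"tx": 0, "ty": 0.43, "tz": 0.46, "twist": 0},
    {"tx": 0, "ty": 0.43, "tz": 0.46, "twist": 0}
  ]
}}

```text
t: 3.47
eef_pos: [0.4402, -0.0299, 0.0734]
ee_rot: [3.141, 0.003, 0.244]
force: [0.4, 0.7, 0.8]
width: 0.001
gripper_force: 0.0
```

Run:
```python
from go import *
rel(-.080,0,.03)
save("scene","s2.png",(240,160,360,250),5)
save("top","t2.png",(260,180,380,270),5)
p=get_state()["eef_pos"];print("tip px scene",proj("scene",p),"top",proj("top",p))
```

```text
t 3.4667 pos [ 0.4402 -0.0299  0.0734] q [ 0.3819  0.0889 -0.6419 -0.     -0.843   1.4333] yaw err deg 0.22728363266591461
shares [ 0.0093 -0.0014  0.1737]
tip px scene [286.0509 209.2095] top [317.7266 235.5625]
```

View pics/s2.png

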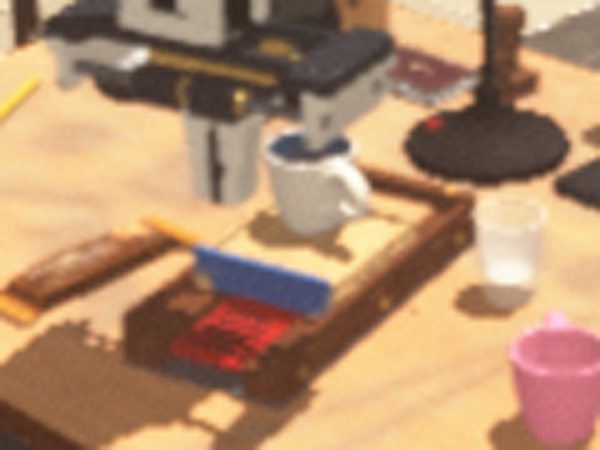

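View pics/t2.png

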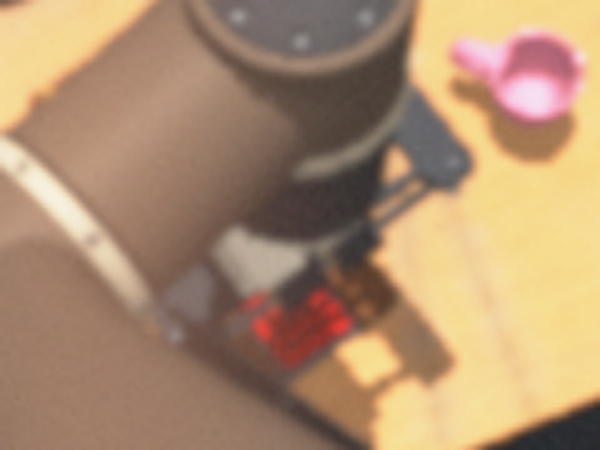

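The finger's tip shows about 9 px above where it is predicted in the scene view: crop (232,203) against (230,246). I'll check this before going down.

Run:
```python
from go import *
print("start tip px",proj("scene",[.2708,.6183,.1895]))
p=get_state()["eef_pos"]
for dz in(0,.066):print(proj("scene",p+[0,0,dz]))
save("scene","s3.png",(240,160,360,250),5)
a=cv2.imread("pics/s2.png");b=cv2.imread("pics/s3.png");print(get_state()["t"],get_state()["eef_pos"],np.abs(a.astype(int)-b).mean())
im=cv2.imread("pics/s1.png")[90:150,90:150];im=cv2.resize(im,None,fx=7,fy=7,interpolation=2)
b=cv2.resize(b,(560,420));out=np.zeros((420,790,3),np.uint8);out[:,:420]=im;out[:,420:]=b[:,:370];cv2.imwrite("pics/cmp.png",out)
```

```text
start tip px [125.11  140.051]
[286.0509 209.2095]
[284.8729 189.0967]
3.6167 [ 0.4422 -0.0288  0.0758] 3.4983975308641977
```

View pics/cmp.png

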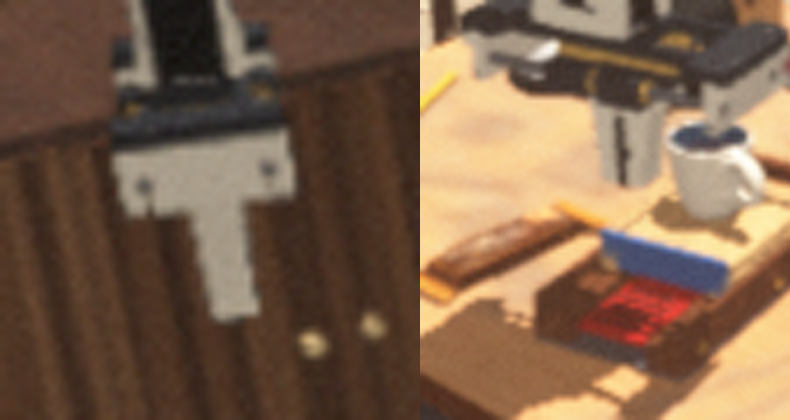

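Run:
```python
from go import *
s=get_state();p=s["eef_pos"];a=s["ee_rot"][2];X=np.array([np.cos(a),np.sin(a),0]);Y=np.array([np.sin(a),-np.cos(a),0])
for cam,o in(("scene",(240,160)),("top",(260,180))):
  for x in(-.039,.039):
    for y in(-.0965,.0965):
      print(cam,x,y,*[(proj(cam,p+x*X+y*Y+[0,0,z])-o)*5 for z in(.066,.12)])
# triangulate right end
for us,ut in((((385,45)),(468,165)),((385,45),(430,100))):
  o1,r1=ray("scene",(240+us[0]/5,160+us[1]/5));o2,r2=ray("top",(260+ut[0]/5,180+ut[1]/5))
  A=np.c_[r1,-r2];k=np.linalg.lstsq(A,o2-o1,rcond=None)[0];print((o1+k[0]*r1+o2+k[1]*r2)/2,np.linalg.norm(A@k-(o2-o1)))
# base of robot axis at table height
print("base",proj("scene",[0,0,0]),proj("scene",[0,0,.1]))
# visible table corner / z free fit
def f2(v):return np.concatenate([proj(k,W(v[:3],(q[0],q[1],q[2]+v[3])))-uv for k,uv,q in obs])
r=least_squares(f2,[*P,0],loss="soft_l1");print("free z",r.x)
```

```text
scene -0.039 -0.0965 [ 50.6259 137.47  ] [42.7239 52.7965]
scene -0.039 0.0965 [331.5991 206.6944] [328.3314 117.457 ]
scene 0.039 -0.0965 [128.2239  88.9554] [121.9639   6.9597]
scene 0.039 0.0965 [402.1856 152.1149] [400.329   65.8572]
top -0.039 -0.0965 [191.6178 400.9312] [188.3835 379.1402]
top -0.039 0.0965 [465.1219 202.2256] [473.3976 172.892 ]
top 0.039 -0.0965 [110.3849 291.1678] [103.7664 265.1073]
top 0.039 0.0965 [381.9904  99.2979] [386.718   66.2546]
[ 0.4416 -0.1368  0.2272] 0.039479570607534334
[ 0.473  -0.1251  0.2197] 0.009859051206000415
base [150.8878 292.9562] [143.222  259.9311]
free z [ 0.5209 -0.0088  0.2473 -0.0023]
```

The gripper is drawn about 30 mm higher than its reported z, and the sideways match is good. I'll go down in stages and let the force and the picture show where contact is.

Request:
{"fn": "arm_command", "kwargs": {
  "commands": [
    {"tx": 0, "ty": 0, "tz": 0.03, "twist": 0},
    {"tx": 0, "ty": 0, "tz": 0.06, "twist": 0},
    {"tx": 0, "ty": 0, "tz": 0.1, "twist": 0},
    {"tx": 0, "ty": 0, "tz": 0.14, "twist": 0},
    {"tx": 0, "ty": 0, "tz": 0.17, "twist": 0},
    {"tx": 0, "ty": 0, "tz": 0.18, "twist": 0},
    {"tx": 0, "ty": 0, "tz": 0.18, "twist": 0},
    {"tx": 0, "ty": 0, "tz": 0.18, "twist": 0}
  ]
}}

```text
t: 4.28
eef_pos: [0.4413, -0.0294, 0.0295]
ee_rot: [3.141, 0.0, 0.247]
force: [0.9, -0.4, -0.2]
width: 0.0008
gripper_force: 0.0
```

Run:
```python
from go import *
rel(-.080,0,.02)
save("scene","s4.png",(240,160,360,250),5)
p=get_state()["eef_pos"];print("tip px crop",(proj("scene",p)-[240,160])*5,(proj("scene",p+[0,0,.033])-[240,160])*5,get_state()["force"])
```

```text
t 4.2833 pos [ 0.4413 -0.0294  0.0295] q [ 0.3823  0.1549 -0.6959  0.0002 -0.7201  1.4355] yaw err deg 0.07168495741069472
shares [ 0.0045 -0.0004  0.0382]
tip px crop [233.9601 313.564 ] [231.1002 265.2396] [-0.1955  0.3426 -0.1701]
```

View pics/s4.png

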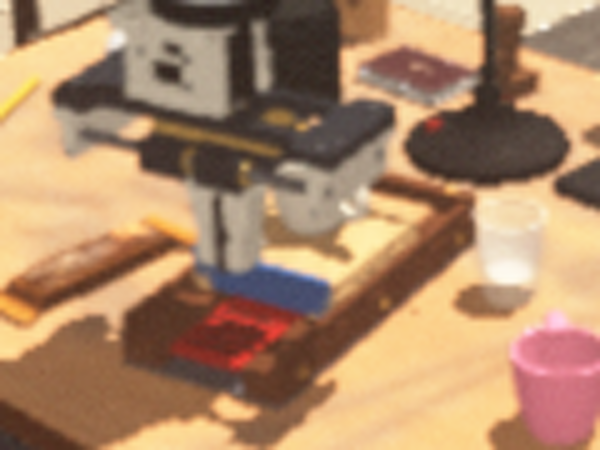

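Run:
```python
from go import *
from fit import c
def S(w):
    d=w[:2]-P[:2];a=P[2];return np.array([np.cos(a)*d[0]+np.sin(a)*d[1],-np.sin(a)*d[0]+np.cos(a)*d[1]])
print("cup",S(at_z("top",c(312,243),.092)),"handle end",S(at_z("top",c(388,236),.072)),"handle low edge",S(at_z("top",c(365,250),.065)))
print("wall",S(at_z("top",c(333,376),.052)),S(at_z("top",c(440,302),.052)))
```

```text
cup [0.0286 0.0081] handle end [ 0.0061 -0.0429] handle low edge [ 0.0094 -0.0244]
wall [-0.0504  0.0483] [-0.052 -0.047]
```

Request:
{"fn": "arm_command", "kwargs": {
  "commands": [
    {"tx": -0.01, "ty": 0, "tz": 0, "twist": 0},
    {"tx": -0.016, "ty": 0, "tz": 0, "twist": 0},
    {"tx": -0.016, "ty": 0, "tz": 0.01, "twist": 0},
    {"tx": -0.016, "ty": 0, "tz": 0.02, "twist": 0},
    {"tx": -0.016, "ty": 0, "tz": 0.03, "twist": 0},
    {"tx": -0.016, "ty": 0, "tz": 0.04, "twist": 0},
    {"tx": -0.016, "ty": 0, "tz": 0.04, "twist": 0},
    {"tx": -0.016, "ty": 0, "tz": 0.04, "twist": 0}
  ]
}}

```text
t: 5.0
eef_pos: [0.4371, -0.0305, 0.0192]
ee_rot: [3.141, 0.001, 0.247]
force: [-0.7, 0.8, 0.6]
width: 0.0005
gripper_force: 0.0
```

Request:
{"fn": "arm_command", "kwargs": {
  "commands": [
    {"tx": 0, "ty": 0, "tz": 0.01, "twist": 0},
    {"tx": 0, "ty": 0, "tz": 0.02, "twist": 0},
    {"tx": 0, "ty": 0, "tz": 0.03, "twist": 0},
    {"tx": 0, "ty": 0, "tz": 0.04, "twist": 0},
    {"tx": 0, "ty": 0, "tz": 0.05, "twist": 0},
    {"tx": 0, "ty": 0, "tz": 0.06, "twist": 0},
    {"tx": 0, "ty": 0, "tz": 0.06, "twist": 0},
    {"tx": 0, "ty": 0, "tz": 0.06, "twist": 0}
  ]
}}

```text
t: 5.67
eef_pos: [0.4371, -0.0304, 0.0043]
ee_rot: [3.142, 0.001, 0.247]
force: [-0.3, -0.0, -0.5]
width: 0.0008
gripper_force: 0.0
```

Request:
{"fn": "arm_command", "kwargs": {
  "commands": [
    {"tx": 0, "ty": 0, "tz": 0.01, "twist": 0},
    {"tx": 0, "ty": 0, "tz": 0.02, "twist": 0},
    {"tx": 0, "ty": 0, "tz": 0.03, "twist": 0},
    {"tx": 0, "ty": 0, "tz": 0.04, "twist": 0},
    {"tx": 0, "ty": 0, "tz": 0.04, "twist": 0},
    {"tx": 0, "ty": 0, "tz": 0.04, "twist": 0},
    {"tx": 0, "ty": 0, "tz": 0.04, "twist": 0},
    {"tx": 0, "ty": 0, "tz": 0.04, "twist": 0}
  ]
}}

```text
t: 6.33
eef_pos: [0.4374, -0.0304, -0.0055]
ee_rot: [-3.142, -0.0, 0.247]
force: [-0.5, 0.9, 0.5]
width: 0.0004
gripper_force: 0.0
```

Run:
```python
from go import *
F=[]
for i in range(4):
    f=grab_frame("scene");F.append(get_state()["force"])
print(np.mean(F,0),np.std(F,0));rel(-.085,0,-.01)
a=f[160:250,240:360][...,::-1];cv2.imwrite("pics/s5.png",cv2.resize(a,None,fx=5,fy=5,interpolation=2))
```

```text
[ 0.1414 -0.121   0.3471] [0.0654 0.4682 0.3663]
t 6.5333 pos [ 0.4374 -0.0304 -0.0054] q [ 0.3835  0.2095 -0.7422 -0.     -0.6189  1.4342] yaw err deg 0.08165016166414892
shares [ 0.0008 -0.0004  0.0182]
```

View pics/s5.png

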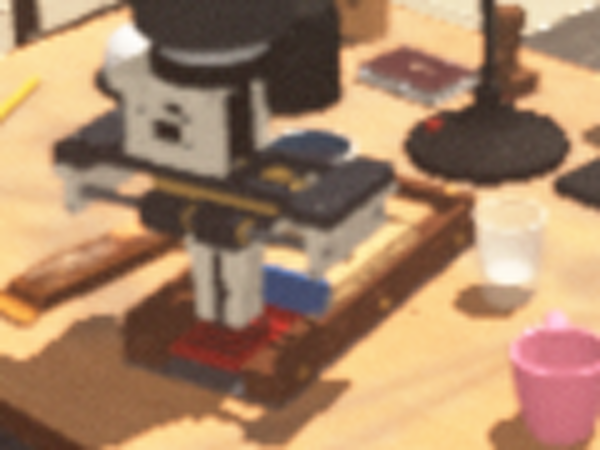

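The tip is drawn just above the red plate at crop (230,325), centred sideways. I'll go on down and watch the force.

Request:
{"fn": "arm_command", "kwargs": {
  "commands": [
    {"tx": 0, "ty": 0, "tz": 0.01, "twist": 0},
    {"tx": 0, "ty": 0, "tz": 0.02, "twist": 0},
    {"tx": 0, "ty": 0, "tz": 0.03, "twist": 0},
    {"tx": 0, "ty": 0, "tz": 0.03, "twist": 0},
    {"tx": 0, "ty": 0, "tz": 0.03, "twist": 0},
    {"tx": 0, "ty": 0, "tz": 0.03, "twist": 0},
    {"tx": 0, "ty": 0, "tz": 0.03, "twist": 0},
    {"tx": 0, "ty": 0, "tz": 0.03, "twist": 0}
  ]
}}

```text
t: 7.2
eef_pos: [0.4374, -0.0304, -0.013]
ee_rot: [-3.142, -0.0, 0.247]
force: [0.2, -0.1, -0.1]
width: 0.0006
gripper_force: 0.0
```

```bash
cat > force.py <<'E'
from go import *
F=[]
for i in range(4): grab_frame("scene");F.append(get_state()["force"])
print(np.mean(F,0),get_state()["eef_pos"],get_state()["t"])
E
python3 force.py
```

```text
[-0.0453  0.0136  0.0567] [ 0.4373 -0.0304 -0.013 ] 7.4
```

Request:
{"fn": "arm_command", "kwargs": {
  "commands": [
    {"tx": 0, "ty": 0, "tz": 0.008, "twist": 0},
    {"tx": 0, "ty": 0, "tz": 0.016, "twist": 0},
    {"tx": 0, "ty": 0, "tz": 0.016, "twist": 0},
    {"tx": 0, "ty": 0, "tz": 0.016, "twist": 0},
    {"tx": 0, "ty": 0, "tz": 0.016, "twist": 0},
    {"tx": 0, "ty": 0, "tz": 0.016, "twist": 0},
    {"tx": 0, "ty": 0, "tz": 0.016, "twist": 0},
    {"tx": 0, "ty": 0, "tz": 0.016, "twist": 0}
  ]
}}

```text
t: 8.07
eef_pos: [0.4374, -0.0303, -0.017]
ee_rot: [-3.142, -0.0, 0.247]
force: [0.5, 0.4, 1.9]
width: 0.0005
gripper_force: 0.7
```

```bash
python3 force.py
```

```text
[0.0303 0.2946 1.4347] [ 0.4374 -0.0304 -0.017 ] 8.2667
```

Contact is at a reported z of about -0.017. I'll press down 8.5 mm.

Request:
{"fn": "arm_command", "kwargs": {
  "commands": [
    {"tx": 0, "ty": 0, "tz": 0.01, "twist": 0},
    {"tx": 0, "ty": 0, "tz": 0.02, "twist": 0},
    {"tx": 0, "ty": 0, "tz": 0.03, "twist": 0},
    {"tx": 0, "ty": 0, "tz": 0.034, "twist": 0},
    {"tx": 0, "ty": 0, "tz": 0.034, "twist": 0},
    {"tx": 0, "ty": 0, "tz": 0.034, "twist": 0},
    {"tx": 0, "ty": 0, "tz": 0.034, "twist": 0},
    {"tx": 0, "ty": 0, "tz": 0.034, "twist": 0}
  ]
}}

```text
t: 8.93
eef_pos: [0.4374, -0.0304, -0.0254]
ee_rot: [3.142, -0.0, 0.247]
force: [-0.3, 0.0, 5.3]
width: 0.0005
gripper_force: 2.5
```

```bash
python3 force.py
```

```text
[0.6005 1.1709 4.8638] [ 0.4374 -0.0303 -0.0254] 9.1333
```

Request:
{"fn": "arm_command", "kwargs": {
  "commands": [
    {"tx": 0, "ty": 0, "tz": 0.006, "twist": 0},
    {"tx": 0, "ty": 0, "tz": 0.006, "twist": 0},
    {"tx": 0, "ty": 0, "tz": 0.006, "twist": 0},
    {"tx": 0, "ty": 0, "tz": 0.006, "twist": 0},
    {"tx": 0, "ty": 0, "tz": 0.006, "twist": 0},
    {"tx": 0, "ty": 0, "tz": 0.006, "twist": 0},
    {"tx": 0, "ty": 0, "tz": 0.006, "twist": 0},
    {"tx": 0, "ty": 0, "tz": 0.006, "twist": 0}
  ]
}}

```text
t: 9.8
eef_pos: [0.4374, -0.0304, -0.0269]
ee_rot: [-3.142, -0.0, 0.247]
force: [-0.7, -0.2, 5.4]
width: 0.0002
gripper_force: 3.0
```

```bash
python3 force.py;python3 force.py
```

```text
[-0.075   0.7972  6.0802] [ 0.4374 -0.0304 -0.0269] 10.0
[-0.6506  0.0351  6.4165] [ 0.4374 -0.0304 -0.0269] 10.2
```

Request:
{"fn": "arm_command", "kwargs": {
  "commands": [
    {"tx": 0.01, "ty": 0, "tz": 0, "twist": 0},
    {"tx": 0.02, "ty": 0, "tz": 0, "twist": 0},
    {"tx": 0.03, "ty": 0, "tz": 0, "twist": 0},
    {"tx": 0.04, "ty": 0, "tz": 0, "twist": 0},
    {"tx": 0.05, "ty": 0, "tz": 0, "twist": 0},
    {"tx": 0.06, "ty": 0, "tz": 0, "twist": 0},
    {"tx": 0.07, "ty": 0, "tz": 0, "twist": 0},
    {"tx": 0.08, "ty": 0, "tz": 0, "twist": 0}
  ]
}}

```text
t: 10.87
eef_pos: [0.4397, -0.0311, -0.0285]
ee_rot: [3.14, 0.028, 0.243]
force: [-42.4, -2.4, 59.4]
width: 0.0004
gripper_force: 29.0
```

Request:
{"fn": "arm_command", "kwargs": {
  "commands": [
    {"tx": 0.01, "ty": 0, "tz": 0, "twist": 0},
    {"tx": 0.02, "ty": 0, "tz": 0, "twist": 0},
    {"tx": 0.03, "ty": 0, "tz": 0, "twist": 0},
    {"tx": 0.04, "ty": 0, "tz": 0, "twist": 0},
    {"tx": 0.05, "ty": 0, "tz": 0, "twist": 0},
    {"tx": 0.06, "ty": 0, "tz": 0, "twist": 0},
    {"tx": 0.07, "ty": 0, "tz": 0, "twist": 0},
    {"tx": 0.08, "ty": 0, "tz": 0, "twist": 0}
  ]
}}

```text
t: 11.53
eef_pos: [0.4571, -0.0285, -0.0283]
ee_rot: [3.139, 0.033, 0.243]
force: [-45.5, -13.9, 64.2]
width: 0.0003
gripper_force: 31.7
```

Run:
```python
from go import *
rel(-.0115,0,-.0269);save("scene","s6.png",(240,160,360,250),5);print(get_state()["force"])
```

```text
t 11.5333 pos [ 0.4571 -0.0285 -0.0283] q [ 0.3686  0.2958 -0.6935 -0.002  -0.614   1.4468] yaw err deg 0.3127435485977038
shares [ 0.2162 -0.014  -0.0056]
[-44.2336 -14.0785  62.75  ]
```

View pics/s6.png

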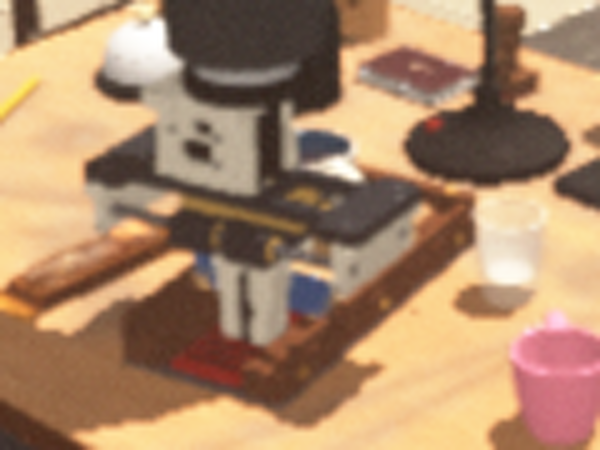

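The reading shows 46 N axial and 60 N vertical. The plate has bottomed out, and friction is jamming the tip about 20 mm behind its command. I'll back the command off to take the load away, then press less deeply.

Request:
{"fn": "arm_command", "kwargs": {
  "commands": [
    {"tx": -0.01, "ty": 0, "tz": 0, "twist": 0},
    {"tx": -0.02, "ty": 0, "tz": 0, "twist": 0},
    {"tx": -0.03, "ty": 0, "tz": 0, "twist": 0},
    {"tx": -0.04, "ty": 0, "tz": 0, "twist": 0},
    {"tx": -0.05, "ty": 0, "tz": 0, "twist": 0},
    {"tx": -0.06, "ty": 0, "tz": 0, "twist": 0},
    {"tx": -0.07, "ty": 0, "tz": 0, "twist": 0},
    {"tx": -0.07, "ty": 0, "tz": 0, "twist": 0}
  ]
}}

```text
t: 12.25
eef_pos: [0.4586, -0.0257, -0.0268]
ee_rot: [3.141, 0.0, 0.247]
force: [-0.6, -4.8, 5.9]
width: 0.0003
gripper_force: 2.8
```

```bash
python3 force.py; python3 -c "
from go import *
rel(-.0115,0,-.0269);print(get_state()['ee_rot'])
for d in spot_point('sled_back','scene')[:1]:
  w=at_z('scene',d['uv'],.052);print(d,w)"
```

```text
[-0.1502 -4.6814  7.6134] [ 0.4585 -0.0257 -0.027 ] 12.45
t 12.45 pos [ 0.4585 -0.0257 -0.027 ] q [ 0.3754  0.2787 -0.7173  0.001  -0.5761  1.4416] yaw err deg 0.08061865101289639
shares [ 0.2083 -0.0035 -0.0002]
[3.1409 0.0013 0.247 ]
{'uv': [288.9, 211.4], 'score': 0.55} [ 0.4673 -0.0123  0.052 ]
```

Request:
{"fn": "arm_command", "kwargs": {
  "commands": [
    {"tx": 0, "ty": 0, "tz": -0.005, "twist": 0},
    {"tx": 0, "ty": 0, "tz": -0.005, "twist": 0},
    {"tx": 0.005, "ty": 0, "tz": -0.005, "twist": 0},
    {"tx": 0.01, "ty": 0, "tz": -0.005, "twist": 0},
    {"tx": 0.015, "ty": 0, "tz": -0.005, "twist": 0},
    {"tx": 0.02, "ty": 0, "tz": -0.005, "twist": 0},
    {"tx": 0.02, "ty": 0, "tz": -0.005, "twist": 0},
    {"tx": 0.02, "ty": 0, "tz": -0.005, "twist": 0}
  ]
}}

```text
t: 13.17
eef_pos: [0.4591, -0.0254, -0.0268]
ee_rot: [3.141, 0.008, 0.245]
force: [-9.2, -2.0, 10.0]
width: 0.0006
gripper_force: 5.1
```

```bash
python3 force.py; python3 -c "
from go import *
rel(-.0115,0,-.0269)"
```

```text
[-8.5263 -1.924   9.7352] [ 0.4591 -0.0254 -0.0268] 13.3667
t 13.3667 pos [ 0.4591 -0.0254 -0.0268] q [ 0.3742  0.2829 -0.7089 -0.0014 -0.587   1.443 ] yaw err deg 0.17494540933804653
shares [ 0.2054 -0.0033  0.0003]
```

Request:
{"fn": "arm_command", "kwargs": {
  "commands": [
    {"tx": 0, "ty": 0, "tz": -0.003, "twist": 0},
    {"tx": 0, "ty": 0, "tz": -0.005, "twist": 0},
    {"tx": 0.005, "ty": 0, "tz": -0.005, "twist": 0},
    {"tx": 0.01, "ty": 0, "tz": -0.005, "twist": 0},
    {"tx": 0.015, "ty": 0, "tz": -0.005, "twist": 0},
    {"tx": 0.02, "ty": 0, "tz": -0.005, "twist": 0},
    {"tx": 0.025, "ty": 0, "tz": -0.005, "twist": 0},
    {"tx": 0.03, "ty": 0, "tz": -0.005, "twist": 0}
  ]
}}

```text
t: 14.03
eef_pos: [0.4672, -0.0233, -0.0257]
ee_rot: [3.141, 0.007, 0.246]
force: [-6.2, -2.6, 3.1]
width: 0.0004
gripper_force: 3.7
```

Request:
{"fn": "arm_command", "kwargs": {
  "commands": [
    {"tx": 0.008, "ty": 0, "tz": 0, "twist": 0},
    {"tx": 0.016, "ty": 0, "tz": 0, "twist": 0},
    {"tx": 0.024, "ty": 0, "tz": 0, "twist": 0},
    {"tx": 0.032, "ty": 0, "tz": 0, "twist": 0},
    {"tx": 0.04, "ty": 0, "tz": 0, "twist": 0},
    {"tx": 0.048, "ty": 0, "tz": 0, "twist": 0},
    {"tx": 0.056, "ty": 0, "tz": 0, "twist": 0},
    {"tx": 0.064, "ty": 0, "tz": 0, "twist": 0}
  ]
}}

```text
t: 14.7
eef_pos: [0.4827, -0.0193, -0.0258]
ee_rot: [3.141, 0.007, 0.246]
force: [-6.2, -1.3, 3.7]
width: 0.0004
gripper_force: 3.7
```

Request:
{"fn": "arm_command", "kwargs": {
  "commands": [
    {"tx": 0.008, "ty": 0, "tz": 0, "twist": 0},
    {"tx": 0.016, "ty": 0, "tz": 0, "twist": 0},
    {"tx": 0.024, "ty": 0, "tz": 0, "twist": 0},
    {"tx": 0.032, "ty": 0, "tz": 0, "twist": 0},
    {"tx": 0.04, "ty": 0, "tz": 0, "twist": 0},
    {"tx": 0.048, "ty": 0, "tz": 0, "twist": 0},
    {"tx": 0.056, "ty": 0, "tz": 0, "twist": 0},
    {"tx": 0.064, "ty": 0, "tz": 0, "twist": 0}
  ]
}}

```text
t: 15.37
eef_pos: [0.4982, -0.0154, -0.0258]
ee_rot: [3.141, 0.007, 0.246]
force: [-6.4, -1.8, 4.4]
width: 0.0007
gripper_force: 3.8
```

```bash
python3 -c "
from go import *
rel(-.0115,0,-.0269)"
```

```text
t 15.3667 pos [ 0.4982 -0.0154 -0.0258] q [ 0.3634  0.3308 -0.6238 -0.0012 -0.6233  1.454 ] yaw err deg 0.1563064636718577
shares [ 0.0442 -0.0025  0.0043]
```

Going on with smaller steps until the end stop shows in the force.

Request:
{"fn": "arm_command", "kwargs": {
  "commands": [
    {"tx": 0.006, "ty": 0, "tz": 0, "twist": 0},
    {"tx": 0.012, "ty": 0, "tz": 0, "twist": 0},
    {"tx": 0.018, "ty": 0, "tz": 0, "twist": 0},
    {"tx": 0.024, "ty": 0, "tz": 0, "twist": 0},
    {"tx": 0.03, "ty": 0, "tz": 0, "twist": 0},
    {"tx": 0.036, "ty": 0, "tz": 0, "twist": 0},
    {"tx": 0.04, "ty": 0, "tz": 0, "twist": 0},
    {"tx": 0.04, "ty": 0, "tz": 0, "twist": 0}
  ]
}}

```text
t: 16.03
eef_pos: [0.5082, -0.0129, -0.0258]
ee_rot: [3.141, 0.007, 0.246]
force: [-5.3, -0.8, 4.8]
width: 0.0005
gripper_force: 3.5
```

Request:
{"fn": "arm_command", "kwargs": {
  "commands": [
    {"tx": 0.004, "ty": 0, "tz": 0, "twist": 0},
    {"tx": 0.008, "ty": 0, "tz": 0, "twist": 0},
    {"tx": 0.012, "ty": 0, "tz": 0, "twist": 0},
    {"tx": 0.016, "ty": 0, "tz": 0, "twist": 0},
    {"tx": 0.02, "ty": 0, "tz": 0, "twist": 0},
    {"tx": 0.02, "ty": 0, "tz": 0, "twist": 0},
    {"tx": 0.02, "ty": 0, "tz": 0, "twist": 0},
    {"tx": 0.02, "ty": 0, "tz": 0, "twist": 0}
  ]
}}

```text
t: 16.7
eef_pos: [0.5085, -0.0128, -0.0258]
ee_rot: [-3.142, 0.013, 0.245]
force: [-20.6, -0.0, 19.6]
width: 0.0005
gripper_force: 14.0
```

The end stop is reached: TCP slide x is -0.012, as expected. I'll back off from the wall, then lift.

Request:
{"fn": "arm_command", "kwargs": {
  "commands": [
    {"tx": -0.01, "ty": 0, "tz": 0, "twist": 0},
    {"tx": -0.02, "ty": 0, "tz": 0, "twist": 0},
    {"tx": -0.03, "ty": 0, "tz": 0, "twist": 0},
    {"tx": -0.045, "ty": 0, "tz": 0, "twist": 0},
    {"tx": -0.06, "ty": 0, "tz": 0, "twist": 0},
    {"tx": -0.075, "ty": 0, "tz": 0, "twist": 0},
    {"tx": -0.08, "ty": 0, "tz": 0, "twist": 0},
    {"tx": -0.08, "ty": 0, "tz": 0, "twist": 0}
  ]
}}

```text
t: 17.37
eef_pos: [0.4977, -0.015, -0.0243]
ee_rot: [-3.141, -0.001, 0.247]
force: [2.2, 1.5, 4.7]
width: 0.0
gripper_force: 2.2
```

Request:
{"fn": "arm_command", "kwargs": {
  "commands": [
    {"tx": 0, "ty": 0, "tz": -0.01, "twist": 0},
    {"tx": 0, "ty": 0, "tz": -0.02, "twist": 0},
    {"tx": 0, "ty": 0, "tz": -0.03, "twist": 0},
    {"tx": 0, "ty": 0, "tz": -0.05, "twist": 0},
    {"tx": 0, "ty": 0, "tz": -0.1, "twist": 0},
    {"tx": 0, "ty": 0, "tz": -0.18, "twist": 0},
    {"tx": 0, "ty": 0, "tz": -0.28, "twist": 0},
    {"tx": 0, "ty": 0, "tz": -0.38, "twist": 0}
  ]
}}

```text
t: 18.03
eef_pos: [0.4952, -0.016, 0.0706]
ee_rot: [3.142, 0.004, 0.246]
force: [1.1, 1.2, 0.0]
width: 0.0003
gripper_force: 0.0
```

Request:
{"fn": "arm_command", "kwargs": {
  "commands": [
    {"tx": 0, "ty": -0.1, "tz": -0.1, "twist": 0},
    {"tx": 0, "ty": -0.2, "tz": -0.2, "twist": 0},
    {"tx": 0, "ty": -0.32, "tz": -0.2, "twist": 0},
    {"tx": 0, "ty": -0.45, "tz": -0.2, "twist": 0},
    {"tx": 0, "ty": -0.58, "tz": -0.2, "twist": 0},
    {"tx": 0, "ty": -0.7, "tz": -0.2, "twist": 0},
    {"tx": 0, "ty": -0.8, "tz": -0.2, "twist": 0},
    {"tx": 0, "ty": -0.8, "tz": -0.2, "twist": 0}
  ]
}}

```text
t: 18.7
eef_pos: [0.447, 0.1811, 0.1203]
ee_rot: [3.141, 0.001, 0.249]
force: [0.2, 0.2, -0.2]
width: 0.0006
gripper_force: 0.0
```

```bash
python3 -c "
from go import *
save('scene','s9.png',(240,160,360,250),5);print(get_state()['t'],get_state()['force'],get_state()['eef_pos'])"
```

```text
18.75 [ 0.0025 -0.7347  0.4656] [0.447  0.1796 0.1201]
```

View pics/s9.png

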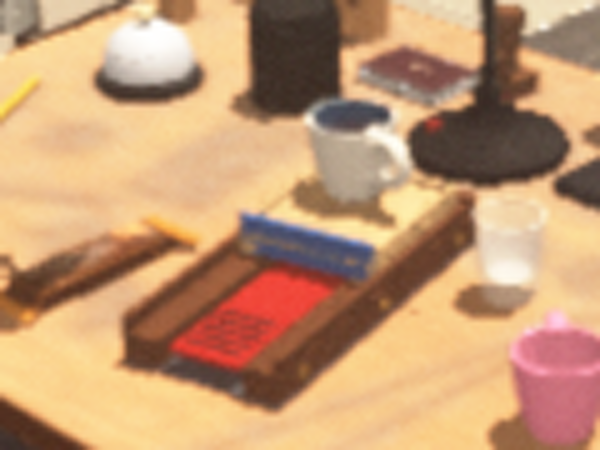

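The tray is at the far end with its blue wall at crop (305,245). The cup is upright at (355,150), the red plate is up, and the other things are where they were. I'll hand the job in.

```bash
python3 -c "
from station import *
print(job_done())"
```

```text
the job is handed in; nothing more can be done
None
```

I pushed the tray past the pin to the end stop and took the fingers away. In the last picture the plate is back up, the cup is upright and the other things look unmoved. The job is handed in, but no verdict came back; partway through the push the fingers jammed briefly, with about 46 N along the slide and 63 N upward.

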